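# Open a child-resistant solvent bottle and set its cap on the tray

### The job

Open the white solvent bottle: press its red child-resistant cap straight down until it bottoms on its seal, and keep it down with about 17 N (over 25 N damages the seal) while you turn it anticlockwise past the catches. Then lift the cap off and set it down, without dropping it, flat and top side up on the floor of the steel tray, leaving everything else where it stands.

Things in the scene. Friction and masses are not known exactly. Their poses are not given: they have to be found in the camera images.
- cap: red ribbed cap, a round cup 52 mm across, 32 mm high, closed flat top with three short white marks; loose, 30 g. Origin: centre of its open underside (skirt rim), z up through its top. Grip the skirt from above at any yaw; fingertips may reach 10 mm below the rim. It comes free pushed down and turned 0.8 to 1.4 rad (best 1.1) anticlockwise from above (+ about z), then lifted straight up
- bottle: white round bottle 80 mm across, paper label, orange band, clamped in a dark round holder 108 mm across, fixed to the worktop; cannot move. Origin: centre of the holder's underside, z up; the shut cap's top is 155 mm above it, the shoulder 98 mm. Its yaw is that of the shut cap
- neck (a point): point on the bottle's axis, 123 mm above the worktop: the cap's origin when shut, not pressed. Pushed down, the cap meets a soft spring (3 N, then 0.4 N per mm), then a hard rubber seal (20 N per mm) after 2 to 12 mm, which differs unseen: feel for it. On the seal with 14 to 20 N it clears its catches in any bottle. Over 28 N, also sideways by turning too early, breaks it
- tray: shallow pressed-steel tray, 204 mm (its x) by 304 mm (its y), rim 24 mm high, floor 2 mm thick, loose, 0.42 kg. Origin: centre of its underside, z up
- reagent_bottle_01: bystander, not to be moved: small white reagent bottle, 21 mm across, 54 mm high; origin: centre of its underside
- reagent_bottle_03: bystander, not to be moved: small white reagent bottle, 20 mm across, 54 mm high; origin: centre of its underside
- reagent_bottle_04: bystander, not to be moved: small white reagent bottle, 20 mm across, 54 mm high; origin: centre of its underside
- dropper_red: bystander, not to be moved: white dropper bottle with red top, 26 mm across, 71 mm high; origin: centre of its underside
- dropper_teal: bystander, not to be moved: white dropper bottle with teal top, 24 mm across, 62 mm high; origin: centre of its underside
- petri: bystander, not to be moved: petri dish, 62 mm across, 13 mm high; origin: centre of its underside
- timer: bystander, not to be moved: white bench timer, 60 x 70 x 16 mm; origin: centre of its underside
Things that resemble listed ones, but are neither listed nor needed, are in the scene too. There is more than one size of the cap; the one meant has the size given above.

How it is judged:
By the outcome, as a careful person would: the job done as asked, in the order asked, and still so for the second after the job is handed in, with the robot touching nothing.
It also fails if it takes over 56 s, if anything falls off the work surface, if the arm or the gripper's body presses on something with over 40 N, if the wrist force passes 120 N, or if a joint passes its speed limit or range.

### The arm

A 7-joint arm with a two-finger parallel gripper is mounted at the origin on a cart in front of the work surface, level with it; the furniture and walls round the work are solid. World frame = base frame: x ahead of the robot, y to its left, z up, the work surface at z = 0. Lengths are in mm, angles in rad, forces in N, time in s.
With the tool pointing down it reaches from about 425 to 925 mm from the base axis. Payload 6.8 kg.
Tool frame: the origin (TCP) lies between the finger pads; the fingertips stand 14 mm ahead of it and the grasp point (between the pads) lies 5 mm behind it; z points along the fingers, y is the line along which they close (so a half turn about z gives the same grasp; the last joint's range is limited). The gripper opens to 85 mm and grips with 20 to 120 N. Pads are 22 mm wide; open, the fingers measure 114 mm over their backs; the gripper's body (76 mm by 85 mm) begins 54 mm behind the grasp point. The pads swing forward as they close: fully open they stand 13 mm farther back than shut.
Start: joints at [-0.108, 0.477, 0.022, 1.555, -0.011, 1.109, -0.083], TCP at [675.017, 0.007, 212.908] pointing down, gripper open.
Joint ranges: [-2.96, 2.96], [-0.34, 2.1], [-1.41, 1.46], [0.24, 2.44], [-1.37, 4.51], [0.17, 1.92], [-2.96, 2.96]. Speed limits (rad/s): [2.39, 2.39, 3.14, 3.14, 3.14, 3.14, 3.14].

### API

Orientations are given as a rotation vector (axis times angle).
In Python, from rig import arm gives the robot as it stands. The module is installed in compiled form; this text tells all that it offers.
- The arm moves only by the tool jog_arm, never from a script. Its argument "commands" is text: rows parted by semicolons, each of 6 numbers parted by spaces: the shift along the tool's x, y, z normalised to -1 to 1, where 1 is 3 cm, then the turn, a rotation vector about the tool's x, y, z normalised to -1 to 1, where 1 is 180 degrees. A call has 1 to 8 rows; each row shifts and turns the commanded pose from where the row before left it, along the tool's axes as they then stand; what a row does not reach is not made up. A row lasts 1/12 s, in which the tool goes at most 41.7 mm and 7.16 degrees, less where a joint would pass 70% of its speed; a pose out of reach is approached as far as the arm can. A call with a number of a shift or a turn outside -1 to 1 is refused whole. A call with a gripper value outside its range is refused whole. "jaw" is the opening, from 0 (shut) to 1 (fully open), set as the call begins (left out, the last holds). The fingers move at their own pace and stop on an object; "squeeze" is the grip in N (left out, the last holds). Time passes only in rows, so rows that do not move let the fingers close. It gives the time, the measured TCP pose, the force, the opening and the grip force at its end, in the units of the state.
- arm.get_obs(): the state, without advancing time (a new reading comes with each control period).
- arm.snapshot(name): name is "scene" or "side" or "wrist"; returns a dict with "color" (400x640x3 uint8, blue, green, red), "K" (3x3 intrinsics, pixels), "xyz" and "rotation" of the camera in the world; the wrist camera has in their place "tool_from_camera" (4x4, takes a point from camera to tool coordinates, whose origin is the TCP and whose axes are the flange's). Camera axes: x right, y up, looking along -z (the intrinsics and any distortion apply to the point x, -y, -z); pixel columns grow to the right and rows downward; lengths in mm; the calibration is good to about 2 mm. A picture is of the moment at which its call begins: read the wrist's pose just before it. There is no depth.
- arm.hand_in(): hands the job in; it is judged then, once.
The state is a dict: "clock": time; "qpos": joint angles; "joint_velocities": joint speeds; "joint_efforts": joint torques, N m; "tool_pos": TCP position; "orientation": TCP orientation; "contact_force": force on the tool from outside, world axes, zero at the start; "torque": the same for the moment, N m; "grip_width": finger opening in mm; "gripper_force": force on a finger pad.
Only numpy, scipy, OpenCV 4.12 (cv2) and the standard library are available. Lean on these libraries where they do the work, as an engineer would, in place of code of your own. Each camera call takes 0.05 s, during which the arm holds its last target. There are 200 camera calls.

## Working session

There is one attempt and no reset: what is moved stays moved. The work goes in short steps, Python scripts to look and compute and a tool call to move; the robot and the scene stay as the last step left them, time stands still between calls to the robot, and variables do not carry over. Pictures are saved under pics/ and viewed, at most 10 in all, crops included, and the job is handed in when it is done.

Besides the shell and the picture viewer there is one more tool, called by a JSON object that holds its "method" and its "body", one argument or row to a line. jog_arm: Moves the arm, as the interface text tells. Scaled input: -1 to 1 covers 3 cm each way for a shift and 180 degrees each way for a turn. Its arguments: {"type":"object","properties":{"commands":{"type":"string"},"jaw":{"type":"number"},"squeeze":{"type":"number"}},"required":["commands"]}

```bash
mkdir -p pics; cat > h.py <<'E'
import numpy as np, cv2
from scipy.spatial.transform import Rotation as R
from rig import arm
def snap(n):
    o=arm.get_obs(); s=arm.snapshot(n)
    if n=="wrist":
        T=np.eye(4);T[:3,:3]=R.from_rotvec(o["orientation"]).as_matrix();T[:3,3]=o["tool_pos"]
        C=T@np.array(s["tool_from_camera"]); s["xyz"]=C[:3,3]; s["rotation"]=C[:3,:3]
    return s
def rmat(s):
    r=np.array(s["rotation"],float); return r if r.shape==(3,3) else R.from_rotvec(r).as_matrix()
def ray(s,u,v):
    d=np.linalg.inv(s["K"])@[u,v,1]; d=rmat(s)@[d[0],-d[1],-d[2]]
    return np.array(s["xyz"],float),d
def onz(s,u,v,z):
    o,d=ray(s,u,v); return o+d*(z-o[2])/d[2]
def proj(s,p):
    c=rmat(s).T@(np.array(p)-np.array(s["xyz"],float)); q=np.array(s["K"])@[c[0],-c[1],-c[2]]; return q[:2]/q[2]
E
python3 - <<'E'
from h import *
a=snap("scene");b=snap("side");w=snap("wrist")
for n,s in zip(("scene","side","wrist"),(a,b,w)):
    cv2.imwrite(f"pics/{n}0.png",s["color"]); print(n,s.keys(),s["xyz"],s["rotation"],s["K"])
print(arm.get_obs())
E
```

```text
scene dict_keys(['color', 'K', 'xyz', 'rotation']) [-181.80545238 -660.39979225 1012.54072123] [ 0.77501161 -0.36507152 -0.80245642] [[507.81493117   0.         324.10332376]
 [  0.         507.81493117 191.17572514]
 [  0.           0.           1.        ]]
side dict_keys(['color', 'K', 'xyz', 'rotation']) [  42.36721921 1305.14513948  681.8161898 ] [ 0.28214013 -1.58215359 -2.31646122] [[515.4650439    0.         307.57077844]
 [  0.         515.4650439  200.31284902]
 [  0.           0.           1.        ]]
wrist dict_keys(['color', 'K', 'tool_from_camera', 'xyz', 'rotation']) [675.2547919   72.8686848  373.11313037] [[ 9.99998634e-01 -1.05279035e-03  1.27422813e-03]
 [ 6.49575774e-04  9.59199617e-01  2.82728975e-01]
 [-1.51989347e-03 -2.82727761e-01  9.59198990e-01]] [[284.14488881   0.         316.64225374]
 [  0.         284.14488881 202.04429893]
 [  0.           0.           1.        ]]
{'clock': 0.15, 'qpos': array([-0.10811158,  0.47761894,  0.02237   ,  1.55619094, -0.01149652,
        1.10929485, -0.08309949]), 'joint_velocities': array([-0.00097959, -0.0025929 ,  0.00175744, -0.00507682, -0.00091278,
        0.00129078, -0.00124134]), 'joint_efforts': array([ 1.55385478e-03, -5.96924365e+01,  1.60940632e+00, -2.81490952e+01,
        1.26662746e-02,  6.56643446e-03,  5.58682734e-05]), 'tool_pos': array([ 6.74534080e+02, -1.43436183e-02,  2.12157792e+02]), 'orientation': array([-2.22079444e+00, -2.22081896e+00,  1.65382869e-03]), 'contact_force': array([-0.80122826, -0.40249395, -0.19791388]), 'torque': array([-0.03115111, -0.05618805,  0.0035099 ]), 'gripper_force': 0.0, 'grip_width': 85.49915879724861}
```

View pics/scene0.png

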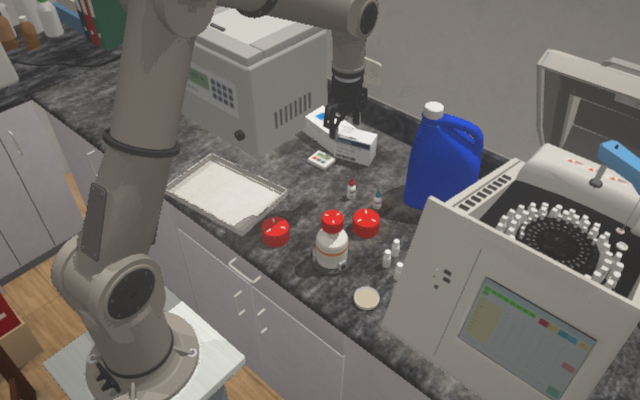

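View pics/side0.png

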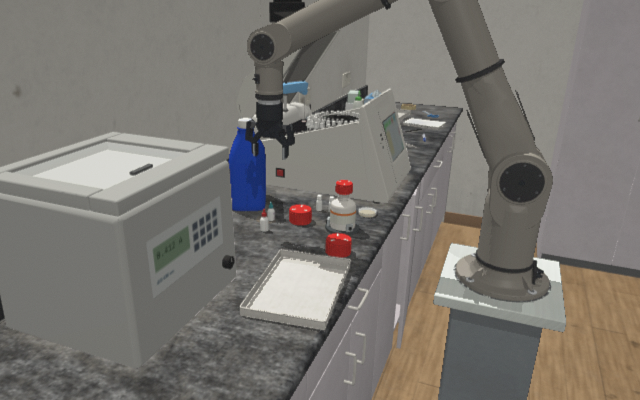

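View pics/wrist0.png

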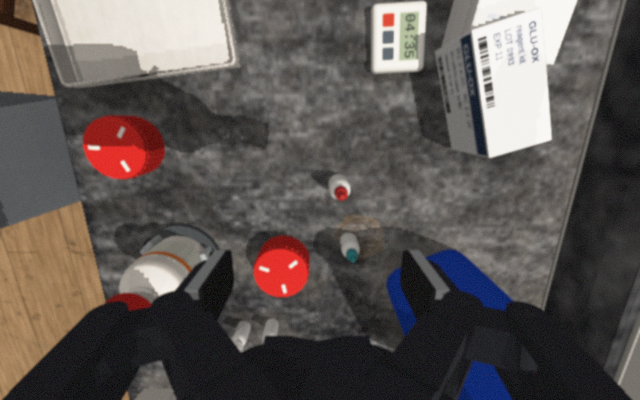

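Scene view: red cap on the white bottle (333,221), two loose red caps at (275,233) and (366,222), tray near (228,192). The side view shows the bottle cap at (344,187) and the tray at (298,287). The meant cap is the one on the bottle, since it's the only one shut on the neck. I'll confirm it in a crop and measure.

```bash
python3 - <<'E'
from h import *
S={n:snap(n) for n in("scene","side")}
def red(s):
    h=cv2.cvtColor(s["color"],cv2.COLOR_BGR2HSV)
    m=(((h[...,0]<8)|(h[...,0]>172))&(h[...,1]>150)&(h[...,2]>80)).astype(np.uint8)
    n,l,st,c=cv2.connectedComponentsWithStats(m); return [(c[i],st[i]) for i in range(1,n) if st[i][4]>60]
out={}
for n,s in S.items():
    for c,st in red(s): print(n,c.round(1),st)
def near(s,u,v): return min(red(s),key=lambda r:np.hypot(*(r[0]-[u,v])))[0]
def tri(p,q):
    o1,d1=ray(S["scene"],*p);o2,d2=ray(S["side"],*q)
    d1/=np.linalg.norm(d1);d2/=np.linalg.norm(d2)
    t=np.linalg.lstsq(np.c_[d1,-d2],o2-o1,rcond=None)[0]
    a=o1+d1*t[0];b=o2+d2*t[1]; return (a+b)/2,np.linalg.norm(a-b)
for p,q in (((333,221),(344,187)),((275,233),(339,245)),((366,222),(300,215))):
    print(tri(near(S["scene"],*p),near(S["side"],*q)))
c=np.vstack([cv2.resize(S["scene"]["color"][185:275,160:400],None,fx=3,fy=3,interpolation=2),cv2.resize(S["side"]["color"][170:270,240:480],None,fx=3,fy=3,interpolation=2)])
cv2.imwrite("pics/crop1.png",c)
# tray rim, scene corners rough
for u,v in ((214,154),(288,187),(243,231),(167,189)): print(onz(S["scene"],u,v,24).round())
for u,v in ((269,252),(351,256),(322,324),(244,317)): print("side",onz(S["side"],u,v,24).round())
E
```

```text
scene [365.5 222.9] [353 209  27  29 622]
scene [332.  221.2] [322 210  22  23 400]
scene [275.5 231.7] [262 217  27  30 608]
scene [  6.8 317.4] [  0 294  20  43 415]
side [343.7 186.9] [336 180  17  15 201]
side [299.7 214.7] [289 204  23  21 389]
side [338.1 245. ] [326 233  25  24 508]
(array([ 480.85924712, -124.41350024,  140.10777629]), np.float64(0.9150530219062915))
(array([440.70711597,  35.61462696,  22.38193901]), np.float64(0.31104167590045245))
(array([ 625.8268708 , -124.18286249,   21.87135998]), np.float64(1.0259923427964441))
[548. 414.  24.]
[590. 133.  24.]
[384. 101.  24.]
[352. 389.  24.]
side [602. 157.  24.]
side [386.  88.  24.]
side [350. 416.  24.]
side [517. 459.  24.]
```

View pics/crop1.png

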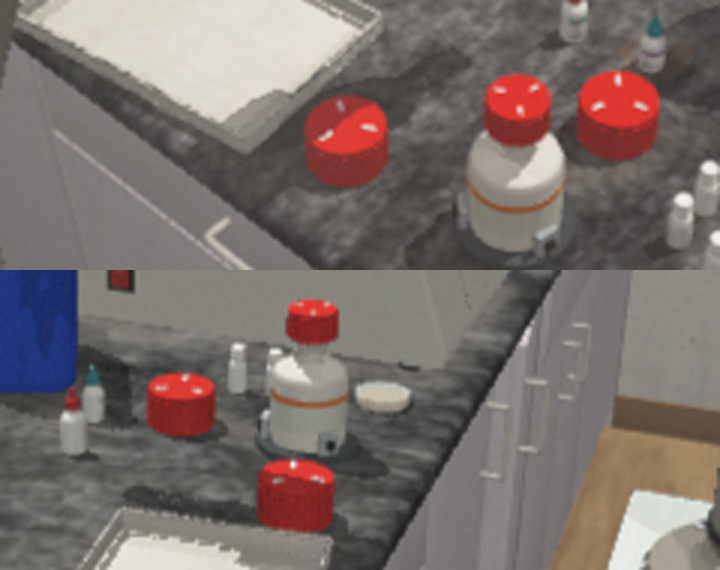

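The crop confirms it: the bottle's cap is the smaller one and the two loose ones are bigger. Triangulated centre is (481,-124,140) against an expected height of 139. Moving above it.

{"method": "jog_arm", "body": {
  "commands": "-0.517 -0.804 -0.1 0 0 0;-0.517 -0.804 -0.1 0 0 0;-0.517 -0.804 -0.1 0 0 0;-0.517 -0.804 -0.1 0 0 0;-0.517 -0.804 -0.1 0 0 0;-0.517 -0.804 -0.1 0 0 0;-0.517 -0.804 -0.1 0 0 0;-0.517 -0.804 -0.1 0 0 0",
  "jaw": 1
}}

```text
clock: 0.92
tool_pos: [480.7, -124.7, 237.0]
orientation: [2.221, 2.221, 0.0]
contact_force: [-0.1, 0.4, -0.0]
grip_width: 85.4
gripper_force: 0.0
```

{"method": "jog_arm", "body": {
  "commands": "0 0 0 0 0 0;0 0 0 0 0 0;0 0 0 0 0 0;0 0 0 0 0 0"
}}

```text
clock: 1.25
tool_pos: [483.0, -123.1, 236.9]
orientation: [2.22, 2.223, 0.001]
contact_force: [0.8, -0.1, -0.8]
grip_width: 85.5
gripper_force: 0.0
```

```bash
python3 - <<'E'
from h import *
o=arm.get_obs();print(o["tool_pos"],o["qpos"],R.from_rotvec(o["orientation"]).as_matrix().round(3),o["contact_force"])
s=snap("wrist")
h=cv2.cvtColor(s["color"],cv2.COLOR_BGR2HSV)
m=(((h[...,0]<8)|(h[...,0]>172))&(h[...,1]>150)&(h[...,2]>60)).astype(np.uint8)
n,l,st,c=cv2.connectedComponentsWithStats(m)
for i in range(1,n):
    if st[i][4]>100: print(c[i].round(),st[i],onz(s,*c[i],155).round(1))
print(proj(s,[481,-124,155]))
cv2.imwrite("pics/w1.png",s["color"])
E
```

```text
[ 482.96101479 -123.14178822  236.89358286] [ 0.06886707  0.15940979  0.06265503  1.94449775 -0.01196477  1.03761543
  0.13831692] [[-0.002  1.     0.   ]
 [ 1.     0.002  0.   ]
 [ 0.     0.    -1.   ]] [ 0.75221518 -0.10173082 -0.7817431 ]
[281.  36.] [ 247    0   66   75 3624] [455.9  10.  155. ]
[513.  81.] [504  75  21  13 201] [639.2 -21.6 155. ]
[425. 174.] [ 393  145   65   59 2723] [577.7 -95.9 155. ]
[316. 199.] [ 288  169   58   60 2484] [ 483.  -118.7  155. ]
[313.68331041 204.3326447 ]
```

View pics/w1.png

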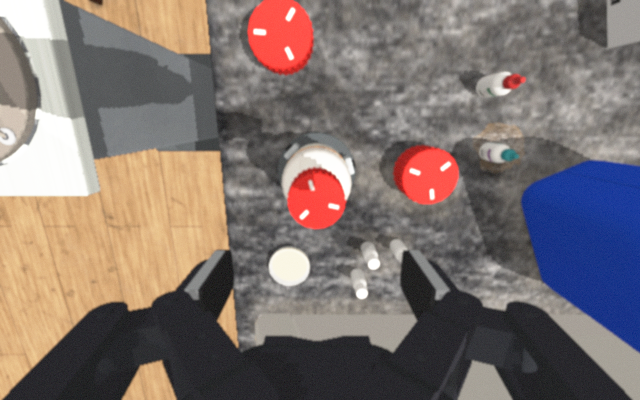

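Wrist view: bottle cap at (317,200), almost centred between the jaws. The two loose caps are at (281,36) and (425,174). I'll descend partway and take one closer measurement.

{"method": "jog_arm", "body": {
  "commands": "0.02 0 0.375 0 0 0;0.02 0 0.375 0 0 0;0.02 0 0.375 0 0 0;0.02 0 0.375 0 0 0;0 0 0 0 0 0;0 0 0 0 0 0;0 0 0 0 0 0"
}}

```text
clock: 1.88
tool_pos: [482.7, -121.4, 192.3]
orientation: [2.22, 2.222, 0.0]
contact_force: [-0.1, -0.1, 0.2]
grip_width: 85.3
gripper_force: 0.0
```

```bash
python3 - <<'E'
from h import *
for n in("wrist","scene","side"):
    s=snap(n)
    h=cv2.cvtColor(s["color"],cv2.COLOR_BGR2HSV)
    m=(((h[...,0]<8)|(h[...,0]>172))&(h[...,1]>150)&(h[...,2]>60)).astype(np.uint8)
    cn=cv2.findContours(m,0,1)[0]; p=proj(s,[482,-121,145])
    k=min((c for c in cn if cv2.contourArea(c)>40),key=lambda c:np.hypot(*(c.reshape(-1,2).mean(0)-p))).reshape(-1,2).astype(float)+0.0
    print(n,p.round(),k.min(0),k.max(0))
    if n=="wrist":
        w=np.array([onz(s,*q,155)[:2] for q in k])
        # top-face far edge: keep lower part of blob
        q=w[w[:,1]<np.median(w[:,1])]
        A=np.c_[2*q,np.ones(len(q))];x=np.linalg.lstsq(A,(q**2).sum(1),rcond=None)[0]
        print("circle",x[:2],np.sqrt(x[2]+x[0]**2+x[1]**2), w.min(0),w.max(0))
    else:
        # predicted silhouette box for axis guess
        t=np.linspace(0,6.28,60)
        for ctr in((482,-120),(482,-124),(486,-120)):
            P=np.array([proj(s,[ctr[0]+26*np.cos(a),ctr[1]+26*np.sin(a),z]) for a in t for z in(123,155)])
            print(ctr,P.min(0).round(1),P.max(0).round(1))
print(arm.get_obs()["tool_pos"],arm.get_obs()["contact_force"])
E
```

```text
wrist [315. 216.] [282. 180.] [351. 252.]
circle [ 483.22752233 -120.96975797] 25.530579597628087 [ 457.58126985 -146.99486778] [508.8942213  -90.65301179]
scene [331. 219.] [322. 210.] [343. 232.]
(482, -120) [320.2 207.9] [342.1 232.7]
(482, -124) [321.4 208.7] [343.4 233.6]
(486, -120) [321.3 207.1] [343.1 231.8]
side [343. 186.] [336. 180.] [352. 194.]
(482, -120) [334.3 180. ] [351.7 195.6]
(482, -124) [334.8 179.6] [352.1 195.2]
(486, -120) [333.1 179.8] [350.5 195.4]
[ 482.67099785 -121.67326298  192.58321401] [-0.25253787  0.11935075 -0.11744465]
```

Axis is (483,-121.5) with fitted radius 25.5, against 26 expected. The tool is centred, so I'll go down and grip.

{"method": "jog_arm", "body": {
  "commands": "0 0.01 0.3 0 0 0;0 0 0.3 0 0 0;0 0 0.3 0 0 0;0 0 0.3 0 0 0;0 0 0.3 0 0 0;0 0 0.28 0 0 0;0 0 0 0 0 0;0 0 0 0 0 0"
}}

```text
clock: 2.7
tool_pos: [481.9, -121.6, 137.8]
orientation: [-2.221, -2.221, 0.001]
contact_force: [0.7, -0.9, -0.8]
grip_width: 85.5
gripper_force: 0.0
```

{"method": "jog_arm", "body": {
  "commands": "0 0 0 0 0 0;0 0 0 0 0 0;0 0 0 0 0 0;0 0 0 0 0 0;0 0 0 0 0 0;0 0 0 0 0 0;0 0 0 0 0 0;0 0 0 0 0 0",
  "jaw": 0,
  "squeeze": 60
}}

```text
clock: 3.37
tool_pos: [482.4, -121.7, 138.5]
orientation: [2.222, 2.221, 0.0]
contact_force: [0.0, 0.5, 0.5]
grip_width: -0.2
gripper_force: 0.0
```

{"method": "jog_arm", "body": {
  "commands": "0 0 0 0 0 0;0 0 0 0 0 0;0 0 0 0 0 0;0 0 0 0 0 0"
}}

```text
clock: 3.7
tool_pos: [482.3, -121.7, 138.5]
orientation: [-2.221, -2.221, -0.0]
contact_force: [-0.7, 0.0, -0.3]
grip_width: -0.0
gripper_force: 0.0
```

The fingers shut on nothing, so I need to look before doing anything else.

```bash
python3 - <<'E'
from h import *
s=snap("scene");a=snap("side");w=snap("wrist")
P=lambda s:proj(s,[482,-121,140]).astype(int)
def crop(s):
    u,v=P(s); return cv2.resize(s["color"][max(0,v-60):v+60,u-80:u+80],(400,300),interpolation=2)
cv2.imwrite("pics/chk.png",np.vstack([np.hstack([crop(s),crop(a)]),np.hstack([cv2.resize(w["color"],(480,300)),np.zeros((300,320,3),np.uint8)])]))
E
```

```text
(no output)
```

View pics/chk.png

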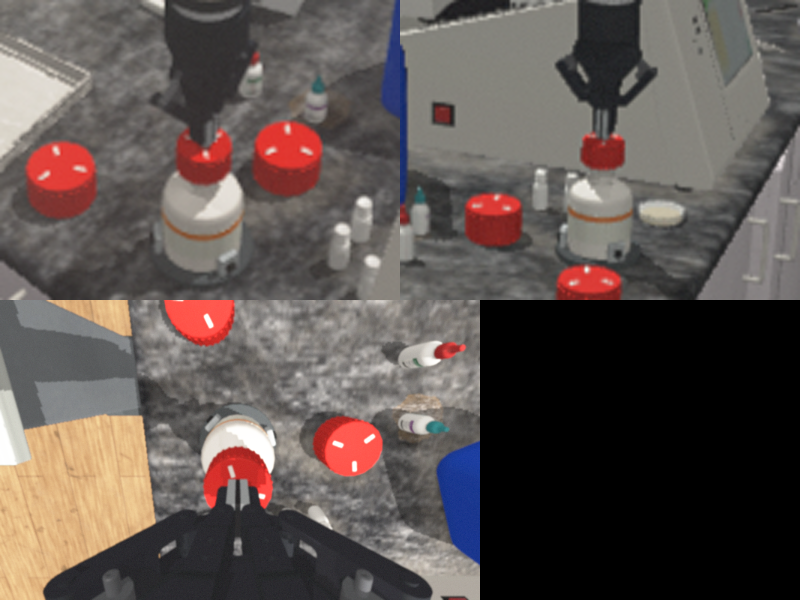

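```bash
python3 - <<'E'
from h import *
S={n:snap(n) for n in("scene","side")}
o={n:proj(S[n],[482,-121,140]).astype(int)-[80,60] for n in S}
p=o["scene"]+np.array([208,143])/2.5;q=o["side"]+np.array([202,138])/2.5
o1,d1=ray(S["scene"],*p);o2,d2=ray(S["side"],*q)
d1/=np.linalg.norm(d1);d2/=np.linalg.norm(d2)
t=np.linalg.lstsq(np.c_[d1,-d2],o2-o1,rcond=None)[0]
print(p,q,o1+d1*t[0],o2+d2*t[1])
for z in (124,140,156,170): print(z,[proj(S[n],[482,-121.7,z]).round(1) for n in S])
ob=arm.get_obs();print(ob["tool_pos"],ob["contact_force"])
for n in S: cv2.imwrite(f"pics/z_{n}.png",S[n]["color"])
i=[cv2.resize(S[n]["color"][int(y)-25:int(y)+25,int(x)-40:int(x)+40],(640,400) if 0 else (400,250),interpolation=cv2.INTER_NEAREST) for n,(x,y) in zip(S,(p,q))]
cv2.imwrite("pics/tip.png",np.hstack(i)); print(o)
E
```

```text
[334.2 217.2] [343.8 182.2] [ 483.14712872 -128.51528767  154.25597084] [ 482.9058358  -128.51962734  154.06634082]
124 [array([331.4, 224.9]), array([343. , 192.1])]
140 [array([331.6, 220.3]), array([343.2, 187.2])]
156 [array([331.7, 215.6]), array([343.4, 182.3])]
170 [array([331.8, 211.4]), array([343.6, 178. ])]
[ 482.33683048 -121.67344397  138.49134133] [ 0.70571378  0.27269025 -0.272685  ]
{'scene': array([251, 160]), 'side': array([263, 127])}
```

View pics/tip.png

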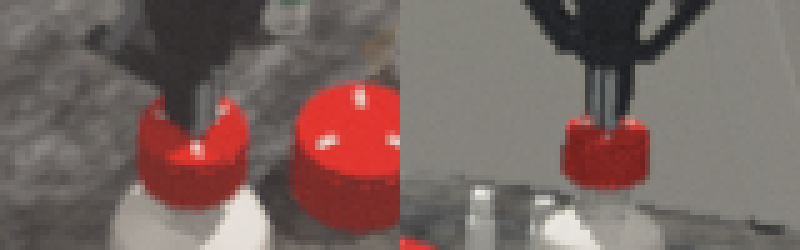

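The tips end visually at the cap's top (z about 154), whereas the stated geometry would put them at 124. I'll lift clear and measure the true tip position in free air.

{"method": "jog_arm", "body": {
  "commands": "0 0 -0.4 0 0 0;0 0 -0.4 0 0 0;0 0 -0.4 0 0 0;0 0 -0.4 0 0 0;0 0 -0.4 0 0 0;0 0 0 0 0 0;0 0 0 0 0 0"
}}

```text
clock: 4.53
tool_pos: [482.7, -121.7, 198.8]
orientation: [2.221, 2.221, 0.001]
contact_force: [0.4, -0.4, 0.3]
grip_width: -0.5
gripper_force: 0.0
```

```bash
python3 - <<'E'
from h import *
ob=arm.get_obs();print(ob["tool_pos"],ob["contact_force"],ob["grip_width"])
S={n:snap(n) for n in("scene","side")}
im=[]
for n in S:
    T=ob["tool_pos"]
    c=proj(S[n],T).astype(int); u,v=c
    g=cv2.resize(S[n]["color"][v-35:v+40,u-40:u+40],(400,375),interpolation=cv2.INTER_NEAREST)
    for dz,col in((-14,(0,255,0)),(0,(255,0,0)),(16,(0,255,255))):
        x,y=(proj(S[n],T+[0,0,dz])-c+[40,35])*5
        cv2.line(g,(int(x)-60,int(y)),(int(x)-20,int(y)),col,1); print(n,dz,x,y)
    im.append(g)
cv2.imwrite("pics/tip2.png",np.hstack(im))
E
```

```text
[ 482.70249723 -121.70498529  198.76556794] [ 0.36448878 -0.44113212  0.28662893] -0.5285061891284957
scene -14 200.77818109420974 198.77302451915384
scene 0 201.4001100430076 177.12795283593323
scene 16 202.12316231600965 151.96347334014192
side -14 203.04475422062438 201.86794298158048
side 0 204.0410950203747 179.94917093986302
side 16 205.18781994123856 154.72205774600013
```

View pics/tip2.png

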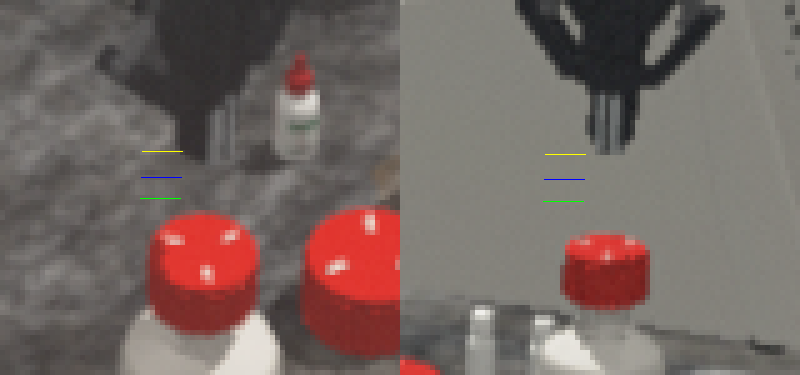

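Measured in free air, the shut tips end 16 mm behind the reported TCP, not 14 mm ahead. That is a 30 mm offset along the tool axis, with x and y still good. The cap is untouched. I'll open and go down to a reported TCP z of about 107.

{"method": "jog_arm", "body": {
  "commands": "0 0 0 0 0 0;0 0 0 0 0 0;0 0 0 0 0 0;0 0 0 0 0 0;0 0 0 0 0 0;0 0 0 0 0 0;0 0 0 0 0 0",
  "jaw": 1
}}

```text
clock: 5.22
tool_pos: [482.4, -121.7, 198.5]
orientation: [-2.222, -2.221, -0.0]
contact_force: [0.6, -0.2, -0.2]
grip_width: 83.1
gripper_force: 0.0
```

{"method": "jog_arm", "body": {
  "commands": "0 0 0.4 0 0 0;0 0 0.4 0 0 0;0 0 0.4 0 0 0;0 0 0.4 0 0 0;0 0 0.4 0 0 0;0 0 0 0 0 0;0 0 0 0 0 0"
}}

```text
clock: 5.8
tool_pos: [482.0, -121.6, 138.3]
orientation: [-2.221, -2.221, 0.001]
contact_force: [0.1, 0.1, 0.8]
grip_width: 85.3
gripper_force: 0.0
```

{"method": "jog_arm", "body": {
  "commands": "0 0.02 0.2 0 0 0;0 0 0.2 0 0 0;0 0 0.2 0 0 0;0 0 0.2 0 0 0;0 0 0.2 0 0 0;0 0 0.05 0 0 0;0 0 0 0 0 0;0 0 0 0 0 0"
}}

```text
clock: 6.47
tool_pos: [483.0, -121.7, 106.9]
orientation: [-2.221, -2.221, 0.0]
contact_force: [0.6, -0.6, -0.2]
grip_width: 85.4
gripper_force: 0.0
```

{"method": "jog_arm", "body": {
  "commands": "0 0 0 0 0 0;0 0 0 0 0 0;0 0 0 0 0 0;0 0 0 0 0 0;0 0 0 0 0 0;0 0 0 0 0 0;0 0 0 0 0 0;0 0 0 0 0 0",
  "jaw": 0,
  "squeeze": 70
}}

```text
clock: 7.13
tool_pos: [483.0, -121.7, 107.1]
orientation: [2.221, 2.221, 0.0]
contact_force: [-1.7, -0.1, 3.1]
grip_width: 50.2
gripper_force: 72.1
```

{"method": "jog_arm", "body": {
  "commands": "0 0 0.025 0 0 0;0 0 0.025 0 0 0;0 0 0 0 0 0;0 0 0 0 0 0;0 0 0 0 0 0"
}}

```text
clock: 7.55
tool_pos: [483.0, -121.7, 105.5]
orientation: [2.222, 2.221, -0.0]
contact_force: [-1.1, 0.2, 2.6]
grip_width: 50.3
gripper_force: 72.1
```

{"method": "jog_arm", "body": {
  "commands": "0 0 0.023 0 0 0;0 0 0 0 0 0;0 0 0 0 0 0;0 0 0 0 0 0"
}}

```text
clock: 7.88
tool_pos: [483.0, -121.7, 104.8]
orientation: [2.221, 2.221, 0.0]
contact_force: [-0.8, 0.2, 3.4]
grip_width: 50.3
gripper_force: 72.2
```

{"method": "jog_arm", "body": {
  "commands": "0 0 0.023 0 0 0;0 0 0 0 0 0;0 0 0 0 0 0;0 0 0 0 0 0"
}}

```text
clock: 8.22
tool_pos: [483.0, -121.7, 104.1]
orientation: [2.221, 2.221, 0.0]
contact_force: [-0.1, 0.3, 3.6]
grip_width: 50.4
gripper_force: 72.2
```

{"method": "jog_arm", "body": {
  "commands": "0 0 0.023 0 0 0;0 0 0 0 0 0;0 0 0 0 0 0;0 0 0 0 0 0"
}}

```text
clock: 8.55
tool_pos: [483.0, -121.7, 103.5]
orientation: [2.221, 2.221, 0.0]
contact_force: [-1.0, -0.3, 4.3]
grip_width: 50.2
gripper_force: 72.2
```

{"method": "jog_arm", "body": {
  "commands": "0 0 0.023 0 0 0;0 0 0 0 0 0;0 0 0 0 0 0;0 0 0 0 0 0"
}}

```text
clock: 8.88
tool_pos: [483.0, -121.7, 102.7]
orientation: [2.221, 2.221, 0.0]
contact_force: [-0.4, 0.3, 4.3]
grip_width: 50.2
gripper_force: 72.3
```

{"method": "jog_arm", "body": {
  "commands": "0 0 0.023 0 0 0;0 0 0 0 0 0;0 0 0 0 0 0;0 0 0 0 0 0"
}}

```text
clock: 9.22
tool_pos: [483.0, -121.7, 102.1]
orientation: [2.221, 2.221, 0.0]
contact_force: [-0.3, 0.5, 4.3]
grip_width: 50.2
gripper_force: 72.3
```

{"method": "jog_arm", "body": {
  "commands": "0 0 0.023 0 0 0;0 0 0 0 0 0;0 0 0 0 0 0;0 0 0 0 0 0"
}}

```text
clock: 9.55
tool_pos: [483.0, -121.7, 101.4]
orientation: [2.221, 2.221, 0.0]
contact_force: [-1.1, 0.0, 5.1]
grip_width: 50.3
gripper_force: 72.3
```

{"method": "jog_arm", "body": {
  "commands": "0 0 0.023 0 0 0;0 0 0 0 0 0;0 0 0 0 0 0;0 0 0 0 0 0"
}}

```text
clock: 9.88
tool_pos: [483.0, -121.7, 100.7]
orientation: [2.221, 2.221, 0.0]
contact_force: [-0.9, 0.0, 5.9]
grip_width: 50.3
gripper_force: 72.3
```

{"method": "jog_arm", "body": {
  "commands": "0 0 0.023 0 0 0;0 0 0 0 0 0;0 0 0 0 0 0;0 0 0 0 0 0"
}}

```text
clock: 10.22
tool_pos: [483.0, -121.7, 100.1]
orientation: [2.221, 2.221, 0.0]
contact_force: [-1.6, -0.2, 5.2]
grip_width: 50.2
gripper_force: 72.4
```

{"method": "jog_arm", "body": {
  "commands": "0 0 0.023 0 0 0;0 0 0 0 0 0;0 0 0 0 0 0;0 0 0 0 0 0"
}}

```text
clock: 10.55
tool_pos: [483.0, -121.7, 99.4]
orientation: [2.221, 2.221, 0.0]
contact_force: [-0.7, -0.4, 5.8]
grip_width: 50.2
gripper_force: 72.4
```

{"method": "jog_arm", "body": {
  "commands": "0 0 0.023 0 0 0;0 0 0 0 0 0;0 0 0 0 0 0;0 0 0 0 0 0"
}}

```text
clock: 10.88
tool_pos: [483.0, -121.7, 98.7]
orientation: [2.221, 2.221, 0.0]
contact_force: [-1.0, -0.0, 6.1]
grip_width: 50.4
gripper_force: 72.4
```

{"method": "jog_arm", "body": {
  "commands": "0 0 0.023 0 0 0;0 0 0 0 0 0;0 0 0 0 0 0;0 0 0 0 0 0"
}}

```text
clock: 11.22
tool_pos: [483.0, -121.7, 98.4]
orientation: [2.222, 2.221, 0.0]
contact_force: [-1.7, 0.7, 9.7]
grip_width: 50.1
gripper_force: 72.9
```

Seal contact: the force rises quickly from here. Small steps now.

{"method": "jog_arm", "body": {
  "commands": "0 0 0.015 0 0 0;0 0 0 0 0 0;0 0 0 0 0 0;0 0 0 0 0 0"
}}

```text
clock: 11.55
tool_pos: [483.0, -121.7, 98.2]
orientation: [2.222, 2.221, 0.0]
contact_force: [-4.4, 0.5, 12.4]
grip_width: 50.2
gripper_force: 73.2
```

{"method": "jog_arm", "body": {
  "commands": "0 -0.01 0.015 0 0 0;0 0 0 0 0 0;0 0 0 0 0 0;0 0 0 0 0 0"
}}

```text
clock: 11.88
tool_pos: [483.1, -121.7, 98.1]
orientation: [2.221, 2.221, 0.001]
contact_force: [-4.0, 1.0, 15.7]
grip_width: 50.4
gripper_force: 73.4
```

{"method": "jog_arm", "body": {
  "commands": "0 -0.02 0.007 0 0 0;0 0 0 0 0 0;0 0 0 0 0 0;0 0 0 0 0 0"
}}

```text
clock: 12.22
tool_pos: [483.1, -121.7, 98.1]
orientation: [2.22, 2.22, 0.002]
contact_force: [-2.0, 1.3, 15.5]
grip_width: 50.6
gripper_force: 73.3
```

{"method": "jog_arm", "body": {
  "commands": "0 -0.005 0.007 0 0 0;0 0 0 0 0 -0.01;0 0 0 0 0 -0.01;0 0 0 0 0 -0.01;0 0 0 0 0 -0.01;0 0 0 0 0 0;0 0 0 0 0 0"
}}

```text
clock: 12.8
tool_pos: [483.5, -121.5, 98.1]
orientation: [2.076, 2.355, 0.003]
contact_force: [-0.9, 1.1, 15.5]
grip_width: 50.0
gripper_force: 73.3
```

{"method": "jog_arm", "body": {
  "commands": "0 0 0.007 0 0 -0.015;0 0 0 0 0 -0.02;0 0 0 0 0 -0.02;0 0 0 0 0 -0.02;0 0 0 0 0 0;0 0 0 0 0 0"
}}

```text
clock: 13.3
tool_pos: [483.6, -121.4, 98.0]
orientation: [1.784, 2.583, 0.003]
contact_force: [-1.8, 1.4, 16.8]
grip_width: 50.5
gripper_force: 73.4
```

{"method": "jog_arm", "body": {
  "commands": "0 0 0 0 0 -0.02;0 0 0 0 0 -0.02;0 0 0 0 0 -0.02;0 0 0 0 0 -0.02;0 0 0 0 0 -0.02;0 0 0 0 0 0;0 0 0 0 0 0"
}}

```text
clock: 13.88
tool_pos: [483.5, -121.3, 98.0]
orientation: [1.358, 2.83, 0.002]
contact_force: [-2.1, 0.9, 16.5]
grip_width: 50.4
gripper_force: 73.4
```

{"method": "jog_arm", "body": {
  "commands": "0 0 0 0 0 -0.0225;0 0 0 0 0 -0.0225;0 0 0 0 0 -0.0225;0 0 0 0 0 -0.0225;0 0 0 0 0 -0.0225;0 0 0 0 0 -0.0225;0 0 0 0 0 0;0 0 0 0 0 0"
}}

```text
clock: 14.55
tool_pos: [483.0, -121.6, 97.9]
orientation: [0.732, 3.053, 0.001]
contact_force: [-2.5, 1.1, 17.1]
grip_width: 49.8
gripper_force: 73.5
```

```bash
python3 - <<'E'
from h import *
o=arm.get_obs();print(o["contact_force"],o["torque"],o["orientation"],o["qpos"][6])
s=snap("scene"); a=snap("side")
cv2.imwrite("pics/scene_t.png",s["color"])
c=[cv2.resize(i["color"][int(v)-25:int(v)+25,int(u)-40:int(u)+40],(400,250),interpolation=cv2.INTER_CUBIC) for i in(s,a) for u,v in[proj(i,[483,-121,140])]]
c0=cv2.imread("pics/scene0.png"),cv2.imread("pics/side0.png")
d=[cv2.resize(i[int(v)-25:int(v)+25,int(u)-40:int(u)+40],(400,250),interpolation=cv2.INTER_CUBIC) for i,k in zip(c0,(s,a)) for u,v in[proj(k,[483,-121,140])]]
cv2.imwrite("pics/turn.png",np.vstack([np.hstack(c),np.hstack(d)]))
E
```

```text
[-2.46988507  1.07811199 17.07742448] [0.14778618 0.85120684 0.07150891] [7.32094877e-01 3.05278105e+00 5.38839357e-04] 1.1289107165062156
```

View pics/turn.png

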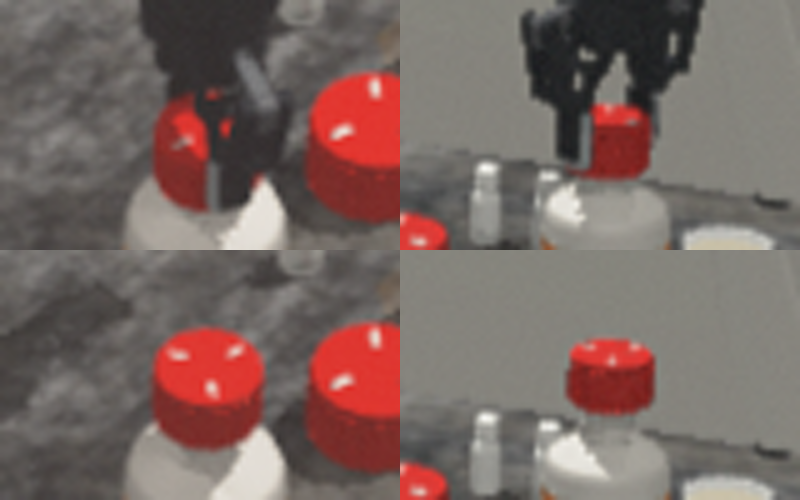

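Side by side, the cap's marks have turned about 60° with the fingers (gripper yaw 63°), and the cap sits lower than before. Lifting gently.

{"method": "jog_arm", "body": {
  "commands": "0 0 -0.1 0 0 0;0 0 -0.1 0 0 0;0 0 -0.1 0 0 0;0 0 -0.1 0 0 0;0 0 -0.1 0 0 0;0 0 0 0 0 0;0 0 0 0 0 0"
}}

```text
clock: 15.23
tool_pos: [481.0, -121.7, 110.9]
orientation: [-0.733, -3.053, 0.0]
contact_force: [0.0, -0.4, 0.9]
grip_width: 50.2
gripper_force: 72.5
```

Free: no pull at 111, which is above the shut height. Raise further, then carry to the tray.

{"method": "jog_arm", "body": {
  "commands": "0 0 -0.3 0 0 0;0 0 -0.4 0 0 0;0 0 -0.4 0 0 0;0 0 -0.4 0 0 0;0 0 -0.4 0 0 0;0 0 -0.4 0 0 0;0 0 -0.4 0 0 0;0 0 -0.3 0 0 0"
}}

```text
clock: 15.9
tool_pos: [481.7, -121.7, 202.5]
orientation: [-0.733, -3.055, 0.0]
contact_force: [-0.2, -0.6, 0.1]
grip_width: 50.2
gripper_force: 72.9
```

{"method": "jog_arm", "body": {
  "commands": "0.379 0.689 0 0 0 0;0.379 0.689 0 0 0 0;0.379 0.689 0 0 0 0;0.379 0.689 0 0 0 0;0.379 0.689 0 0 0 0;0.379 0.689 0 0 0 0;0.379 0.689 0 0 0 0;0.379 0.689 0 0 0 0"
}}

```text
clock: 16.57
tool_pos: [475.3, 67.9, 201.5]
orientation: [-0.733, -3.054, 0.001]
contact_force: [-0.1, 0.3, -0.4]
grip_width: 50.3
gripper_force: 73.0
```

{"method": "jog_arm", "body": {
  "commands": "0.379 0.689 0 0 0 0;0.379 0.689 0 0 0 0;0.379 0.689 0 0 0 0;0.379 0.689 0 0 0 0;0.379 0.689 0 0 0 0;0.379 0.689 0 0 0 0;0.379 0.689 0 0 0 0;0.379 0.689 0 0 0 0"
}}

```text
clock: 17.23
tool_pos: [469.5, 256.4, 201.4]
orientation: [-0.734, -3.054, 0.001]
contact_force: [1.0, 0.4, -0.4]
grip_width: 50.3
gripper_force: 73.0
```

{"method": "jog_arm", "body": {
  "commands": "0 0 0 0 0 0;0 0 0 0 0 0;0 0 0 0 0 0;0 0 0 0 0 0"
}}

```text
clock: 17.57
tool_pos: [470.1, 254.0, 201.2]
orientation: [-0.736, -3.054, 0.002]
contact_force: [-0.5, 1.2, -0.2]
grip_width: 50.2
gripper_force: 73.0
```

```bash
python3 - <<'E'
from h import *
o=arm.get_obs();print(o["tool_pos"],o["qpos"].round(2),o["contact_force"],o["grip_width"],o["gripper_force"])
S=[snap("scene"),snap("side")]
import cv2
im=[]
for n,s in zip(("scene","side"),S):
    # tray floor corners from bright blob in original picture
    g=cv2.imread(f"pics/{n}0.png"); h=cv2.cvtColor(g,cv2.COLOR_BGR2HSV)
    m=((h[...,2]>170)&(h[...,1]<50)).astype(np.uint8)
    c=proj(s,[468,262,2]).astype(int)
    nn,l,st,ce=cv2.connectedComponentsWithStats(m); i=l[c[1],c[0]]
    w=cv2.findContours((l==i).astype(np.uint8),0,1)[0][0].reshape(-1,2)
    P=np.array([onz(s,*q,2)[:2] for q in w]).astype(np.float32); print(n,st[i],cv2.minAreaRect(P))
    u,v=proj(s,o["tool_pos"]).astype(int)
    im.append(cv2.resize(s["color"][v-60:v+120,u-96:u+96],(400,375)))
cv2.imwrite("pics/over.png",np.hstack(im))
E
```

```text
[470.11425125 254.01784927 201.21461016] [-0.25  0.29 -0.43  1.88  0.14  1.    0.35] [-0.49138344  1.15481149 -0.21494696] 50.159233096601874 72.99393324181437
scene [ 167  161  114   65 3804] ((469.4286804199219, 275.2628173828125), (186.91116333007812, 289.12091064453125), 6.533090114593506)
side [ 240  258  104   64 3888] ((476.7536926269531, 253.6246337890625), (209.48585510253906, 270.48004150390625), 6.715906620025635)
```

Tray centre is about (473,264) and I'm at (470,254), well inside. The rim is 16 mm above the reported TCP, so touchdown should come near reported z = -14. Lowering.

{"method": "jog_arm", "body": {
  "commands": "0 0 0.42 0 0 0;0 0 0.42 0 0 0;0 0 0.42 0 0 0;0 0 0.42 0 0 0;0 0 0.42 0 0 0;0 0 0.42 0 0 0;0 0 0.42 0 0 0;0 0 0.42 0 0 0"
}}

```text
clock: 18.33
tool_pos: [470.3, 254.7, 100.1]
orientation: [0.736, 3.054, -0.0]
contact_force: [0.5, 0.6, -0.8]
grip_width: 50.1
gripper_force: 73.0
```

{"method": "jog_arm", "body": {
  "commands": "0 0 0.4 0 0 0;0 0 0.4 0 0 0;0 0 0.4 0 0 0;0 0 0.4 0 0 0;0 0 0.4 0 0 0;0 0 0.4 0 0 0;0 0 0.4 0 0 0;0 0 0.2 0 0 0"
}}

```text
clock: 19.0
tool_pos: [469.2, 255.2, 8.7]
orientation: [-0.733, -3.053, 0.002]
contact_force: [-0.5, 0.6, -0.5]
grip_width: 50.5
gripper_force: 73.0
```

{"method": "jog_arm", "body": {
  "commands": "0 0 0 0 0 0;0 0 0 0 0 0;0 0 0 0 0 0"
}}

```text
clock: 19.25
tool_pos: [470.4, 255.9, 11.0]
orientation: [0.733, 3.054, 0.001]
contact_force: [-0.5, 0.3, 0.4]
grip_width: 50.1
gripper_force: 73.0
```

{"method": "jog_arm", "body": {
  "commands": "0 0 0.1 0 0 0;0 0 0.1 0 0 0;0 0 0.1 0 0 0;0 0 0.1 0 0 0;0 0 0.1 0 0 0;0 0 0.1 0 0 0;0 0 0 0 0 0;0 0 0 0 0 0"
}}

```text
clock: 19.92
tool_pos: [469.8, 255.5, -7.7]
orientation: [-0.733, -3.054, 0.001]
contact_force: [-0.7, -0.2, -0.3]
grip_width: 50.5
gripper_force: 73.0
```

{"method": "jog_arm", "body": {
  "commands": "0 0 0.03 0 0 0;0 0 0.03 0 0 0;0 0 0 0 0 0;0 0 0 0 0 0"
}}

```text
clock: 20.25
tool_pos: [470.0, 255.6, -9.2]
orientation: [0.733, 3.055, 0.0]
contact_force: [0.4, -0.0, -0.5]
grip_width: 50.3
gripper_force: 73.0
```

{"method": "jog_arm", "body": {
  "commands": "0 0 0.03 0 0 0;0 0 0.03 0 0 0;0 0 0 0 0 0;0 0 0 0 0 0"
}}

```text
clock: 20.58
tool_pos: [469.9, 255.6, -11.1]
orientation: [-0.733, -3.055, 0.0]
contact_force: [-0.5, 0.7, -0.0]
grip_width: 50.2
gripper_force: 73.0
```

{"method": "jog_arm", "body": {
  "commands": "0 0 0.03 0 0 0;0 0 0.03 0 0 0;0 0 0 0 0 0;0 0 0 0 0 0"
}}

```text
clock: 20.92
tool_pos: [469.9, 255.6, -12.9]
orientation: [-0.733, -3.055, 0.0]
contact_force: [-0.6, -1.3, -0.3]
grip_width: 50.6
gripper_force: 73.1
```

{"method": "jog_arm", "body": {
  "commands": "0 0 0.03 0 0 0;0 0 0 0 0 0;0 0 0 0 0 0"
}}

```text
clock: 21.17
tool_pos: [470.0, 255.6, -13.0]
orientation: [0.733, 3.054, -0.0]
contact_force: [-2.1, -1.9, 8.8]
grip_width: 50.3
gripper_force: 73.8
```

Touchdown at -13, as predicted. Ease off slightly, release and rise.

{"method": "jog_arm", "body": {
  "commands": "0 0 -0.02 0 0 0;0 0 0 0 0 0"
}}

```text
clock: 21.33
tool_pos: [470.1, 255.7, -12.9]
orientation: [0.733, 3.055, 0.0]
contact_force: [-0.9, -0.3, 3.8]
grip_width: 50.1
gripper_force: 73.3
```

{"method": "jog_arm", "body": {
  "commands": "0 0 0 0 0 0;0 0 0 0 0 0;0 0 0 0 0 0;0 0 0 0 0 0;0 0 0 0 0 0;0 0 0 0 0 0;0 0 0 0 0 0;0 0 0 0 0 0",
  "jaw": 1
}}

```text
clock: 22.0
tool_pos: [470.0, 255.6, -13.1]
orientation: [-0.733, -3.055, -0.0]
contact_force: [0.3, 0.2, -0.6]
grip_width: 85.1
gripper_force: 0.0
```

{"method": "jog_arm", "body": {
  "commands": "0 0 -0.1 0 0 0;0 0 -0.2 0 0 0;0 0 -0.3 0 0 0;0 0 -0.4 0 0 0;0 0 -0.4 0 0 0;0 0 -0.5 0 0 0;0 0 -0.5 0 0 0;0 0 -0.5 0 0 0"
}}

```text
clock: 22.67
tool_pos: [470.2, 255.7, 75.9]
orientation: [0.733, 3.054, 0.001]
contact_force: [0.4, -0.2, 0.4]
grip_width: 85.3
gripper_force: 0.0
```

{"method": "jog_arm", "body": {
  "commands": "0 0 -0.5 0 0 0;0 0 -0.5 0 0 0;0 0 -0.5 0 0 0;0 0 -0.5 0 0 0;0 0 -0.3 0 0 0;0 0 0 0 0 0;0 0 0 0 0 0;0 0 0 0 0 0"
}}

```text
clock: 23.33
tool_pos: [469.6, 255.2, 142.4]
orientation: [-0.733, -3.054, 0.001]
contact_force: [0.5, 0.2, -0.4]
grip_width: 85.2
gripper_force: 0.0
```

```bash
python3 - <<'E'
from h import *
o=arm.get_obs();print(o["tool_pos"],o["contact_force"],o["grip_width"])
s,a,w=[snap(n) for n in("scene","side","wrist")]
cr=lambda s,p,h,v:(lambda c:cv2.resize(s["color"][max(0,c[1]-v):c[1]+v,max(0,c[0]-h):c[0]+h],(400,300),interpolation=2))(proj(s,p).astype(int))
h=cv2.resize(w["color"],(400,300))
cv2.imwrite("pics/end.png",np.vstack([np.hstack([cr(s,[480,120,20],120,90),cr(a,[470,120,20],120,90)]),np.hstack([h,cr(a,[470,255,20],60,45)])]))
E
```

```text
[469.5643673  255.215836   142.44270407] [ 0.45508025  0.20206069 -0.42534624] 85.19385643730395
```

View pics/end.png

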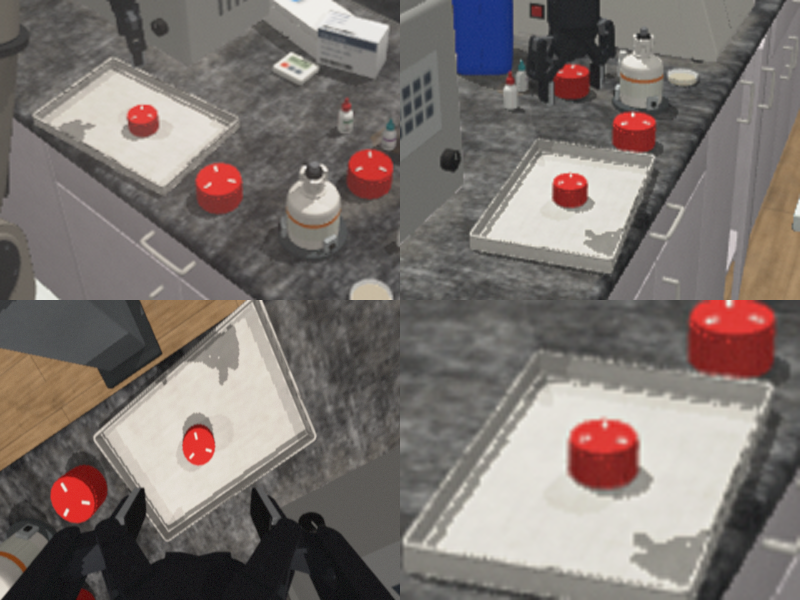

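The cap stands flat and top side up near the middle of the tray (scene crop 142,120; side crop 570,190). The bottle neck is bare, the neighbours in view stand where they did, and the gripper is clear. Handing in.

```bash
python3 -c "
from rig import arm
print(arm.hand_in())"
```

```text
the job is handed in; nothing more can be done
None
```

The red cap is off the solvent bottle and lies flat, top side up, on the tray floor; I pressed it with about 17 N and turned it 63° anticlockwise, and handed the job in at about 23 s without being given a verdict.

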